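# Put three mixed-up anvil tools back on their own stand plates

## Robot

A 7-joint arm with a two-finger parallel gripper is mounted at the origin on the work surface. World frame = base frame: x ahead of the robot, y to its left, z up, the work surface at z = 0. Lengths are in m, angles in rad, forces in N, time in s.
With the tool pointing down it reaches from about 0.4 to 0.85 m from the base axis. Payload 4.5 kg.
Tool frame: the origin (TCP) lies on the centre line of the jaws, within the pads' length; the fingertips stand r.tip_reach ahead of it and the grasp point (between the pads) lies 3 mm ahead of it (r.tip_reach is the distance from the TCP to the fingertips, in m); z points along the fingers, y is the line along which they close (so a half turn about z gives the same grasp; the last joint's range is limited). The gripper opens to 88 mm and grips with 3 to 60 N. Pads are 18 mm wide; open, the fingers measure 123 mm over their backs; the gripper's body (75 mm by 187 mm) begins 45 mm behind the grasp point.
Start: joints at [1.369, 0.689, -0.195, 1.565, 0.157, 0.902, -0.215], TCP at [0.146, -0.608, 0.261] pointing down, gripper open.
Joint ranges: [-3.01, 3.01], [-0.46, 2.08], [-1.47, 1.51], [0.13, 2.56], [-1, 4.14], [0.04, 2.09], [-2.66, 2.66]. Speed limits (rad/s): [2.57, 2.57, 3.14, 3.14, 3.14, 3.14, 3.14].

## Interface

Orientations are given as a unit quaternion [x, y, z, w].
In Python, from plant import readout, eyes, ticket, r gives the robot as it stands. The module is installed in compiled form; this text tells all that it offers.
- The arm moves only by the tool carry_out, never from a script. Its argument "motion" is a list that holds one entry, the list of rows, each a list of 7 numbers: the shift along the tool's x, y, z in mm, then the turn, a rotation vector about the tool's x, y, z in rad, then the opening in per cent of the stroke, from 0 (shut) to 100 (fully open). In form: [[[dx, dy, dz, ax, ay, az, claw], ...]]. A call has 1 to 8 rows; each row shifts and turns the commanded pose from where the row before left it, along the tool's axes as they then stand; what a row does not reach is not made up. A row lasts 1/10 s, in which the tool goes at most 50 mm and 8.59 degrees, less where a joint would pass 70% of its speed; a pose out of reach is approached as far as the arm can. A call is refused whole if a number of a shift passes 50 or a number of a turn 0.15, either way. A call with a gripper value outside its range is refused whole. The fingers move at their own pace and stop on an object; "squeeze" is the grip in N (left out, the last holds). Time passes only in rows, so rows that do not move let the fingers close. It gives the time, the measured TCP pose, the force and the opening at its end, in the units of the state.
- readout.get_state(): the state, without advancing time (a new reading comes with each control period).
- eyes.snapshot(name): name is "scene" or "side" or "wrist"; returns a dict with "pixels" (400x640x3 uint8, red, green, blue), "K" (3x3 intrinsics, pixels), "origin" and "attitude" of the camera in the world. Camera axes: x right, y down, z forward; pixel columns grow to the right and rows downward; lengths in m; the calibration is good to about 2 mm. A picture is of the moment at which its call begins. There is no depth.
- ticket.finish_job(): hands the job in, once; it reports no verdict.
The state is a dict: "clock": time; "q": joint angles; "qd": joint speeds; "joint_torque": joint torques, N m; "tool_pos": TCP position; "eef_rot": TCP orientation; "contact_force": force on the tool from outside, world axes, zero at the start; "moment": the same for the moment, N m; "opening": opening from 0.0 (shut) to 1.0 (fully open).
Only numpy, scipy, OpenCV 4.12 (cv2) and the standard library are available. Lean on these libraries where they do the work, as an engineer would, in place of code of your own. Each camera call takes 0.05 s, during which the arm holds its last target. There are 200 camera calls.

## Task

The three anvil tools on the smith's bench stand on each other's plates: put each one upright in the middle of the metal plate that has the shape of its own foot (round, square or oblong), with the square and the oblong foot turned to line up with their plates. Use the empty fire brick as the parking spot on the way: never set a tool down on the bare bench. Keep the tools upright, set them down gently rather than dropping them, and leave the can, the hammer and the torch where they lie.

Things in the scene. Friction and masses are not known exactly. Their poses are not given: they have to be found in the camera images.
- cone: Loose dark steel cone mandrel, 80 mm tall, 0.4 to 0.65 kg. Round foot 56 mm across and 12 mm thick, then a plain cylinder 36 mm across from 12 to 54 mm above the underside (grip here, at about 42 mm), then a cone narrowing to 12 mm across at the top. Origin: centre of its underside; z points up out of its top. Starts standing near the middle of a plate that is not its own.
- hardie: Loose dark steel cut-off hardie (upright chisel wedge), 80 mm tall, 0.44 to 0.7 kg. Square foot 50 x 50 mm, 12 mm thick; on it a block 28 mm (along x) by 40 mm (along y), from 12 to 54 mm above the underside (grip across the 28 mm, at about 42 mm); above that a bright wedge with its edge along y. Origin: centre of its underside; z points up out of its top. Its x and y are parallel to the sides of the foot. Starts standing near the middle of a plate that is not its own.
- fork: Loose dark steel bending fork, 80 mm tall, 0.56 to 0.88 kg. Oblong foot 80 mm (along x) by 44 mm (along y), 12 mm thick; on it a block 66 mm (x) by 28 mm (y), from 12 to 54 mm above the underside (grip across the 28 mm, at about 42 mm, between the pins); on top two bright upright pins 18 mm across, at x = +23 and -23 mm, up to 80 mm. Origin: centre of its underside; z points up out of its top. Starts standing near the middle of a plate that is not its own.
- round_plate: Fixed flat bright steel disc, 116 mm across, 10 mm thick, lying on the bench: the place of the round-footed cone. No rim. Origin: centre of its underside, on the bench; z up.
- square_plate: Fixed flat bright steel square plate, 104 x 104 mm, 10 mm thick: the place of the square-footed hardie. No rim. Origin: centre of its underside, on the bench; x and y parallel to its sides, z up. The hardie may stand in any of the four quarter turns.
- oblong_plate: Fixed flat bright steel oblong plate, 136 mm (along x) by 84 mm (along y), 10 mm thick: the place of the oblong-footed fork, whose long side goes along the plate's long side, either way round. No rim. Origin: centre of its underside, on the bench; z up.
- fire_brick: Fixed pale yellow fire brick slab, 114 x 114 mm, 32 mm thick, flat top, empty at the start: the free spot. Origin: centre of its underside, on the bench; z up.
- flux_can: Bystander: loose upright can with a paper label, 66 mm across, 85 mm tall. Origin: centre of its underside. Leave alone.
- hammer: Bystander: loose hammer, 300 mm long, lying on the bench along its x, on the left of the work, handle towards -x. Origin: its underside. Leave alone.
- torch: Bystander: loose brass gas torch, about 250 mm long and 26 mm high, lying on the bench along its x, far left of the work. Origin: underside, about its middle. Leave alone.
Mind the look-alikes: they are no part of the job. What is shaped like the fork but green or pink is not meant.

How it is judged:
By the outcome, as a careful person would: the job done as asked, in the order asked, and still so for the second after the job is handed in, with the robot touching nothing.
It also fails if it takes over 96 s, if anything falls off the work surface, if the arm or the gripper's body presses on something with over 40 N, if the wrist force passes 120 N, or if a joint passes its speed limit or range.

## Working session

There is one attempt and no reset: what is moved stays moved. The work goes in short steps, Python scripts to look and compute and a tool call to move; the robot and the scene stay as the last step left them, time stands still between calls to the robot, and variables do not carry over. Pictures are saved under pics/ and viewed, on a budget of 14 in all, crops included, one or two more only if the job needs it, and the job is handed in when it is done.

Besides the shell and the picture viewer there is one more tool, called after "Emit:" as name([rows], argument=value, ...), one row to a line, values as JSON. carry_out: Moves the arm, as the interface text tells. Its arguments: {"type":"object","properties":{"motion":{"type":"array","items":{"type":"array","items":{"type":"array","items":{"type":"number"}}}},"squeeze":{"type":"number"}},"required":["motion"]}

```bash
mkdir -p pics; python3 - <<'E'
from plant import readout, eyes, r
import cv2,numpy as np
print(readout.get_state(), r.tip_reach)
for n in ("scene","side"):
    s=eyes.snapshot(n); cv2.imwrite(f"pics/{n}0.png",s["pixels"][:,:,::-1]); np.savez(f"{n}0.npz",**s)
    print(n,s["K"].tolist(),s["origin"],s["attitude"])
E
```

```text
{'clock': 0.0, 'q': array([ 1.36876462,  0.68995499, -0.19450698,  1.56634683,  0.15731909,
        0.90248653, -0.21510068]), 'qd': array([-2.77915018e-04, -1.19683530e-03,  1.63873050e-03, -4.79114082e-04,
        6.13511776e-04,  4.53166148e-04, -1.03943298e-05]), 'joint_torque': array([-1.16124979e-04, -5.27560079e+01, -1.26648489e+00, -1.53425127e+01,
       -5.25282905e-02,  6.58172314e-03,  1.58617177e-04]), 'tool_pos': array([ 0.1458417 , -0.60714079,  0.25992717]), 'eef_rot': array([ 9.93050249e-01,  1.17687681e-01, -1.81001586e-04, -8.82976625e-04]), 'contact_force': array([-0.39003251, -0.10893416,  0.40488664]), 'moment': array([-0.0216705 ,  0.00875303, -0.00611338]), 'opening': 0.9960905475329956} 0.022
scene [[362.5026866333767, 0.0, 321.33975101518314], [0.0, 362.5026866333767, 198.55966849124164], [0.0, 0.0, 1.0]] [ 1.38245057 -0.18776618  0.60479985] [ 0.70026528  0.53389885 -0.29370778 -0.37190898]
side [[377.6180842443088, 0.0, 324.43491647827904], [0.0, 377.6180842443088, 192.790019627166], [0.0, 0.0, 1.0]] [-0.17216011  0.66998346  0.62248708] [-0.34219515  0.79967622 -0.45143557  0.1990637 ]
```

View pics/scene0.png

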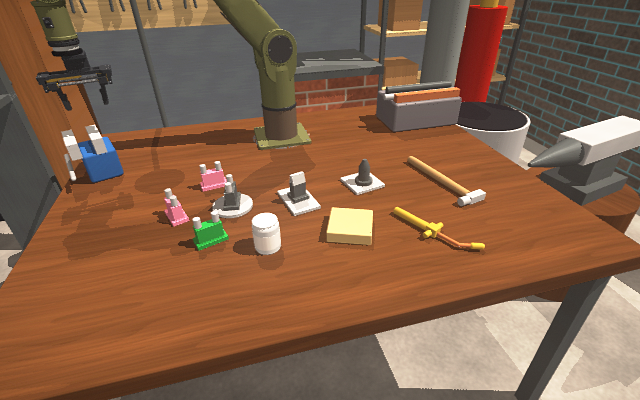

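View pics/side0.png

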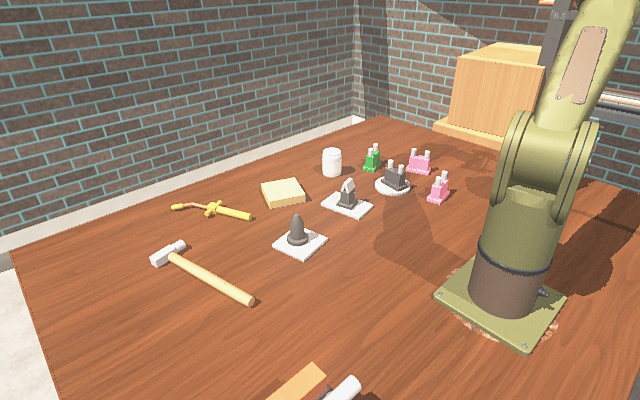

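The scene view shows three dark tools: a fork at (233,198) on the round plate, a hardie at (298,190) on a second plate, and a cone at (364,175) on a third. There are also look-alike forks: green at (210,232) and pink at (212,178) and (176,208), with a blue block at (97,157). Only the dark steel fork at (233,198) fits the description. I'll confirm it in a crop and measure.

```bash
cat > h.py <<'E'
import cv2,numpy as np
from scipy.spatial.transform import Rotation as R
def cast(s,uv,z):
    uv=np.atleast_2d(np.array(uv,float)); K=s["K"]
    d=np.c_[(uv[:,0]-K[0,2])/K[0,0],(uv[:,1]-K[1,2])/K[1,1],np.ones(len(uv))]
    d=R.from_quat(s["attitude"]).apply(d); o=s["origin"]
    return o+d*((z-o[2])/d[:,2])[:,None]
def proj(s,P):
    c=R.from_quat(s["attitude"]).inv().apply(np.atleast_2d(P)-s["origin"]); K=s["K"]
    return np.c_[c[:,0]/c[:,2]*K[0,0]+K[0,2],c[:,1]/c[:,2]*K[1,1]+K[1,2]]
E
python3 - <<'E'
from h import *
S={n:dict(np.load(f"{n}0.npz")) for n in ("scene","side")}
a=S["scene"]["pixels"][145:265,150:400]; b=S["side"]["pixels"][140:265,250:460]
A=cv2.resize(a,(800,384),interpolation=2)[:,:,::-1]; cv2.imwrite("pics/c1.png",A)
B=cv2.resize(b,(800,476),interpolation=2)[:,:,::-1]; cv2.imwrite("pics/c2.png",B)
for n,s in S.items():
    hsv=cv2.cvtColor(s["pixels"],cv2.COLOR_RGB2HSV)
    white=((hsv[...,1]<40)&(hsv[...,2]>150)).astype(np.uint8)
    yel=((abs(hsv[...,0].astype(int)-26)<7)&(hsv[...,1]>50)&(hsv[...,1]<140)&(hsv[...,2]>190)).astype(np.uint8)
    for nm,m,z in(("w",white,.01),("y",yel,.032)):
        for c in cv2.findContours(m,0,1)[0]:
            if cv2.contourArea(c)<60: continue
            x,y=c[:,0].mean(0)
            if not(140<x<460 and 130<y<260): continue
            P=cast(s,c[:,0],z)[:,:2]*1000
            (cx,cy),(w,h),an=cv2.minAreaRect(P.astype(np.float32))
            print(n,nm,[int(x),int(y)],cv2.contourArea(c),"centre",round(cx),round(cy),"size",round(w),round(h),"ang",round(an,1))
E
```

```text
scene w [267, 235] 693.0 centre 622 -145 size 70 175 ang 85.6
scene w [231, 209] 353.0 centre 489 -221 size 87 140 ang 34.9
scene w [298, 200] 418.5 centre 491 -30 size 145 85 ang 10.7
scene w [171, 196] 61.5 centre 374 -397 size 115 18 ang 20.9
scene w [361, 182] 283.5 centre 451 189 size 113 106 ang 10.0
scene w [297, 178] 126.0 centre 372 -6 size 45 80 ang 87.1
scene y [350, 221] 1048.0 centre 664 74 size 112 113 ang 67.2
side w [166, 252] 353.5 centre 641 453 size 51 103 ang 15.8
side w [299, 242] 855.0 centre 441 187 size 110 113 ang 10.5
side w [294, 221] 65.0 centre 519 142 size 18 82 ang 42.7
side w [345, 205] 535.0 centre 482 -30 size 141 95 ang 11.3
side w [347, 185] 130.5 centre 557 -119 size 39 101 ang 30.5
side w [282, 188] 574.0 centre 694 49 size 115 117 ang 67.4
side w [391, 186] 240.0 centre 458 -203 size 120 90 ang 2.6
side w [440, 179] 97.5 centre 371 -373 size 36 126 ang 20.4
side w [394, 167] 92.0 centre 536 -335 size 62 111 ang 29.4
side w [331, 161] 460.5 centre 726 -203 size 67 233 ang 44.6
side w [170, 185] 4361.0 centre 976 72 size 167 1409 ang 3.3
side y [219, 208] 240.5 centre 691 276 size 197 73 ang 11.8
```

View pics/c1.png

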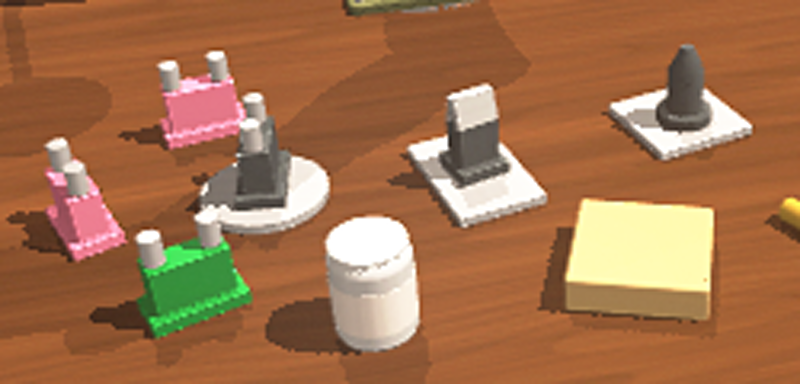

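View pics/c2.png

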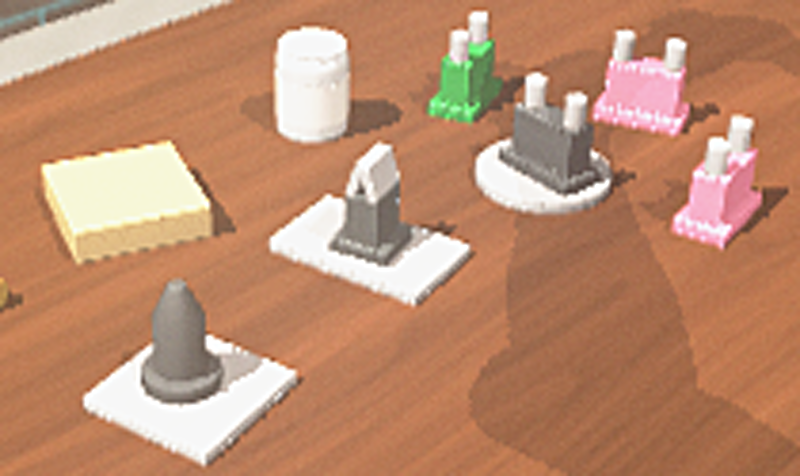

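The crop confirms it: the dark grey fork is on the round plate at (233,198), and the green and pink forks stand on the bare wood. The hardie is on the oblong plate and the cone is on the square one. Plan: fork to brick, cone to round, hardie to square, fork to oblong. First I'll move over the fork for a wrist look.

Emit:
carry_out([
  [[34, -25.5, -4, 0, 0, 0, 100], [34, -25.5, -4, 0, 0, 0, 100], [34, -25.5, -4, 0, 0, 0, 100], [34, -25.5, -4, 0, 0, 0, 100], [34, -25.5, -4, 0, 0, 0, 100], [34, -25.5, -4, 0, 0, 0, 100], [34, -25.5, -4, 0, 0, 0, 100], [34, -25.5, -4, 0, 0, 0, 100]],
])

```text
clock: 0.9
tool_pos: [0.3635, -0.3442, 0.2927]
eef_rot: [0.993, 0.118, -0.0, -0.0]
contact_force: [1.0, -0.9, -0.4]
opening: 1.003
```

Emit:
carry_out([
  [[34, -25.5, -4, 0, 0, 0, 100], [34, -25.5, -4, 0, 0, 0, 100], [34, -25.5, -4, 0, 0, 0, 100], [25, -20, 0, 0, 0, 0, 100], [0, 0, 0, 0, 0, 0, 100], [0, 0, 0, 0, 0, 0, 100]],
])

```text
clock: 1.5
tool_pos: [0.4637, -0.2218, 0.3044]
eef_rot: [0.993, 0.119, -0.001, -0.0]
contact_force: [-0.0, -0.1, -0.0]
opening: 0.997
```

```bash
cat > look.py <<'E'
import sys
from plant import readout, eyes
from h import *
s=eyes.snapshot("wrist"); n=sys.argv[1]
cv2.imwrite(f"pics/{n}.png",s["pixels"][:,:,::-1]); np.savez(f"{n}.npz",**s)
t=readout.get_state(); print(t["clock"],t["tool_pos"],t["eef_rot"],s["origin"],R.from_quat(s["attitude"]).as_matrix()[:,2])
E
python3 look.py w1
```

```text
1.55 [ 0.4629859  -0.22292276  0.30437856] [ 9.93092722e-01  1.17329850e-01 -7.28764185e-04  1.40188564e-04] [ 0.54015294 -0.20345931  0.42859654] [-0.29453103 -0.07228613 -0.95290408]
```

View pics/w1.png

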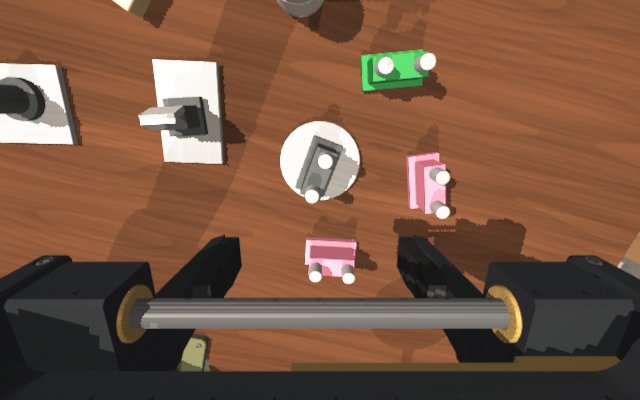

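The wrist view shows the fork at (320,170) on the round plate with its pin tops at (326,161) and (312,196). The hardie is on the oblong plate at (188,112) and the cone on the square plate at (15,100). I'll measure from this view.

```bash
cat > meas.py <<'E'
import sys
from h import *
s=dict(np.load(sys.argv[1]+".npz"))
hsv=cv2.cvtColor(s["pixels"],cv2.COLOR_RGB2HSV)
m=((hsv[...,1]<45)&(hsv[...,2]>170)).astype(np.uint8); m[232:]=0
for c in cv2.findContours(m,0,1)[0]:
    a=cv2.contourArea(c)
    if a<60: continue
    x,y=c[:,0].mean(0); z=.01 if a>1500 else .09
    P=(cast(s,c[:,0],z)[:,:2]*1000).astype(np.float32)
    (cx,cy),(w,h),an=cv2.minAreaRect(P); e=cv2.minEnclosingCircle(P)
    print([int(x),int(y)],a,"z",z,"rect",round(cx,1),round(cy,1),round(w),round(h),round(an,1),"circ",np.round(e[0],1),round(e[1]))
d=((hsv[...,1]<60)&(hsv[...,2]<125)&(hsv[...,2]>20)).astype(np.uint8); d[232:]=0
for c in cv2.findContours(d,0,1)[0]:
    a=cv2.contourArea(c)
    if a<250: continue
    x,y=c[:,0].mean(0)
    P=(cast(s,c[:,0],.022)[:,:2]*1000).astype(np.float32); (cx,cy),(w,h),an=cv2.minAreaRect(P)
    print("dark",[int(x),int(y)],a,"z.022 rect",round(cx,1),round(cy,1),round(w),round(h),round(an,1))
E
python3 meas.py w1
python3 - <<'E'
from h import *
s=dict(np.load("w1.npz"));p=cast(s,[[326,161],[312,196]],.09)*1000;print(p,p.mean(0),np.linalg.norm(p[0]-p[1]),np.degrees(np.arctan2(*(p[0]-p[1])[[1,0]])))
E
```

```text
[439, 209] 180.0 z 0.09 rect 456.1 -378.4 27 16 54.7 circ [ 456.3 -378.6] 14
[432, 184] 428.5 z 0.09 rect 478.9 -365.9 57 29 20.0 circ [ 476. -358.] 29
[412, 181] 165.0 z 0.09 rect 479.5 -334.4 63 8 20.5 circ [ 480.  -335.7] 31
[324, 160] 167.5 z 0.09 rect 480.9 -225.7 18 16 13.6 circ [ 480.8 -225.1] 10
[189, 148] 1370.5 z 0.09 rect 459.4 -71.7 36 68 10.0 circ [459.8 -71.5] 37
[318, 163] 3078.5 z 0.01 rect 463.8 -222.8 115 115 41.5 circ [ 460.4 -223.3] 61
[39, 128] 1500.5 z 0.01 rect 413.6 178.7 39 103 12.7 circ [413.4 179. ] 54
[38, 84] 1241.5 z 0.09 rect 482.9 104.9 49 63 12.2 circ [483.2 102.8] 38
[179, 93] 2989.0 z 0.01 rect 508.0 -12.7 84 112 11.3 circ [507.8 -12.9] 69
[384, 65] 195.5 z 0.09 rect 596.1 -263.3 17 16 62.6 circ [ 594.7 -262.2] 10
[425, 61] 213.0 z 0.09 rect 610.4 -304.0 20 17 73.7 circ [ 608.4 -303. ] 11
[122, 2] 65.0 z 0.09 rect 587.3 11.1 7 16 13.7 circ [590.7  11.9] 8
dark [319, 167] 589.0 z.022 rect 455.4 -223.4 43 84 83.0
dark [182, 121] 1044.5 z.022 rect 468.6 -29.2 46 88 37.7
dark [19, 96] 1456.5 z.022 rect 454.4 179.0 57 53 86.2
dark [66, 104] 297.0 z.022 rect 459.0 122.2 98 7 12.1
dark [300, 5] 502.5 z.022 rect 643.3 -157.3 18 52 13.7
[[ 480.66371588 -226.95430972   90.        ]
 [ 434.81208307 -220.8469857    90.        ]] [ 457.73789948 -223.90064771   90.        ] 46.25658480328942 -7.586997913432546
```

Fork: pins 46.3 mm apart (should be 46), centre (458,-224), long axis at -7.6°. I'll turn, descend and grasp.

Emit:
carry_out([
  [[-5, 1.5, 20, 0, 0, 0.123, 100], [0, 0, 30, 0, 0, 0.123, 100], [0, 0, 45, 0, 0, 0.122, 100], [0, 0, 45, 0, 0, 0, 100], [0, 0, 40, 0, 0, 0, 100], [0, 0, 30, 0, 0, 0, 100], [0, 0, 20, 0, 0, 0, 100], [0, 0, 0, 0, 0, 0, 100]],
])

```text
clock: 2.35
tool_pos: [0.4567, -0.2259, 0.0724]
eef_rot: [0.998, -0.067, -0.003, -0.0]
contact_force: [-1.0, 0.3, -0.0]
opening: 0.999
```

```bash
python3 look.py w2
```

```text
2.4 [ 0.45768233 -0.22610069  0.07389686] [ 9.97738677e-01 -6.71955613e-02 -1.51209365e-03  5.45441968e-05] [ 0.53519737 -0.23661632  0.19625933] [-0.30459091  0.04012891 -0.95163756]
```

View pics/w2.png

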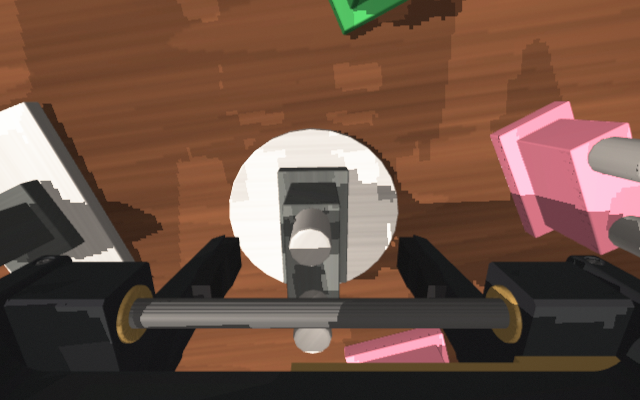

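The fork sits centred between the open fingers and in line with them. I'll go down the last 19 mm and grip.

Emit:
carry_out([
  [[0, 0, 10, 0, 0, 0, 100], [0, 0, 8, 0, 0, 0, 100], [0, 0, 0, 0, 0, 0, 60], [0, 0, 0, 0, 0, 0, 30], [0, 0, 0, 0, 0, 0, 15], [0, 0, 0, 0, 0, 0, 10], [0, 0, 0, 0, 0, 0, 10], [0, 0, 0, 0, 0, 0, 10]],
], squeeze=40)

```text
clock: 3.2
tool_pos: [0.4594, -0.225, 0.0569]
eef_rot: [0.998, -0.066, 0.0, 0.0]
contact_force: [-0.3, -0.8, 0.1]
opening: 0.478
```

Emit:
carry_out([
  [[0, 0, 0, 0, 0, 0, 10], [0, 0, 0, 0, 0, 0, 10], [0, 0, 0, 0, 0, 0, 10], [0, 0, 0, 0, 0, 0, 10], [0, 0, 0, 0, 0, 0, 10], [0, 0, 0, 0, 0, 0, 10]],
])

```text
clock: 3.8
tool_pos: [0.4595, -0.2241, 0.0568]
eef_rot: [0.998, -0.066, 0.0, -0.0]
contact_force: [1.1, 4.7, 3.1]
opening: 0.312
```

Emit:
carry_out([
  [[0, 0, -8, 0, 0, 0, 10], [0, 0, -15, 0, 0, 0, 10], [0, 0, -25, 0, 0, 0, 10], [0, 0, -35, 0, 0, 0, 10], [0, 0, -35, 0, 0, 0, 10], [0, 0, -25, 0, 0, 0, 10], [0, 0, 0, 0, 0, 0, 10]],
])

```text
clock: 4.5
tool_pos: [0.46, -0.227, 0.2023]
eef_rot: [0.998, -0.067, 0.003, 0.002]
contact_force: [0.9, 0.5, -7.6]
opening: 0.315
```

```bash
cat > go.py <<'E'
# go.py X Y Z yawdeg : remaining motion in tool axes (mm), turn first then shift / shift now
import sys,math
from plant import readout
from h import *
t=readout.get_state(); X=np.array([float(v) for v in sys.argv[1:4]]); y=math.radians(float(sys.argv[4]))
M=R.from_quat(t["eef_rot"]).as_matrix(); yaw=math.atan2(M[1,0],M[0,0])
az=-(y-yaw); az=(az+math.pi/2)%math.pi-math.pi/2
T=R.from_euler("z",yaw-az).as_matrix()@np.diag([1,-1,-1])
d=X-t["tool_pos"]*1000
print("now",t["clock"],t["tool_pos"]*1000,"yaw",math.degrees(yaw),"tilt",M[:,2],"F",t["contact_force"],"q",t["q"].round(2),"open",t["opening"])
print("shift NOW axes",(M.T@d).round(1),"az",round(az,3),"shift AFTER turn",(T.T@d).round(1))
E
python3 go.py 665 74 165 -22.8; python3 look.py w3; python3 meas.py w3|grep -v dark
```

```text
now 4.5 [ 460.00722455 -226.9818066   202.34135952] yaw -7.712839834622102 tilt [ 0.00480061 -0.00360053 -0.99998199] F [ 0.89823349  0.51419758 -7.57522945] q [ 0.41  0.63 -0.06  1.97  0.08  0.54 -1.41] open 0.3147968119238974
shift NOW axes [ 162.5 -325.9   37.2] az 0.263 shift AFTER turn [  72.3 -356.9   37.3]
4.55 [ 0.45904086 -0.22629429  0.20043781] [ 9.97750522e-01 -6.70239862e-02  8.62734018e-04  9.67520263e-04] [ 0.53722393 -0.23714531  0.32704131] [-0.29479024  0.03575083 -0.95489298]
[5, 219] 83.5 z 0.09 rect 480.0 46.4 20 8 11.4 circ [480.7  43.1] 10
[160, 216] 1662.5 z 0.01 rect 439.1 -40.4 89 37 89.8 circ [441.8 -40.4] 46
[87, 206] 520.5 z 0.09 rect 482.4 -30.1 11 40 16.8 circ [482.6 -29.8] 20
[502, 180] 82.5 z 0.09 rect 458.5 -383.3 15 6 73.5 circ [ 456.  -382.6] 8
[483, 138] 306.5 z 0.09 rect 494.8 -366.2 16 16 14.7 circ [ 494.6 -366. ] 8
[313, 167] 4759.0 z 0.01 rect 474.4 -223.7 115 93 89.3 circ [ 463.3 -223.4] 58
[126, 146] 3508.5 z 0.01 rect 519.1 -24.6 68 83 11.2 circ [519.6 -25. ] 53
[7, 65] 479.0 z 0.09 rect 597.5 -12.3 11 30 65.2 circ [597.8 -11.9] 16
[343, 17] 413.0 z 0.09 rect 595.3 -264.2 16 15 82.4 circ [ 595.2 -264. ] 8
```

View pics/w3.png

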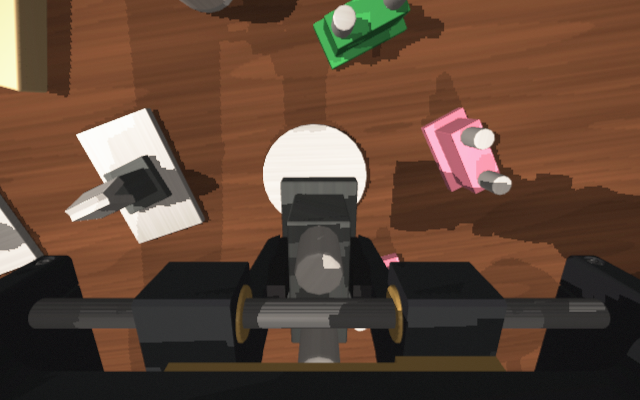

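The fork lifted cleanly: grip width 27.7 mm, weight about 7.6 N. The bare round plate measures (463.5,-223.5) with radius 58. Now to the brick.

Emit:
carry_out([
  [[12, -25, 0, 0, 0, 0, 10], [21, -42, 0, 0, 0, 0, 10], [21, -42, 0, 0, 0, 0, 10], [21, -42, 0, 0, 0, 0, 10], [21, -42, 0, 0, 0, 0, 10], [21, -42, 0, 0, 0, 0, 10], [15, -30, 0, 0, 0, 0, 10], [0, 0, 0, 0, 0, 0, 10]],
])

```text
clock: 5.35
tool_pos: [0.6264, 0.0282, 0.1965]
eef_rot: [0.998, -0.062, -0.001, -0.002]
contact_force: [0.1, 0.9, -6.9]
opening: 0.317
```

```bash
python3 look.py w4; python3 go.py 664 74 97 -7.7; python3 - <<'E'
from h import *
s=dict(np.load("w4.npz")); hsv=cv2.cvtColor(s["pixels"],cv2.COLOR_RGB2HSV)
m=((abs(hsv[...,0].astype(int)-26)<8)&(hsv[...,1]>40)&(hsv[...,1]<140)&(hsv[...,2]>200)).astype(np.uint8)
c=max(cv2.findContours(m,0,1)[0],key=cv2.contourArea)
P=(cast(s,c[:,0],.032)[:,:2]*1000).astype(np.float32)
print(cv2.boundingRect(c),cv2.minAreaRect(P),P.min(0),P.max(0))
E
```

```text
5.4 [0.62442822 0.02397127 0.19636393] [ 9.97984047e-01 -6.34291383e-02 -2.08870453e-03 -4.73187273e-04] [0.70440412 0.01784662 0.32072169] [-0.30060179  0.04067629 -0.95288195]
now 5.4 [624.42821766  23.97127055 196.36392867] yaw -7.273260875418368 tilt [-0.00410896  0.00120944 -0.99999083] F [-0.95434938 -2.01427774 -6.50593954] q [-0.11  0.76 -0.    1.63  0.    0.75 -1.81] open 0.3141021216192079
shift NOW axes [ 33.3 -54.6  99.3] az 0.007 shift AFTER turn [ 32.5 -54.9  99.4]
(206, 82, 132, 129) ((663.8140258789062, 73.6587142944336), (110.1446762084961, 110.96497344970703), 67.1516342163086) [603.9885      2.7721746] [734.80743 145.09006]
```

View pics/w4.png

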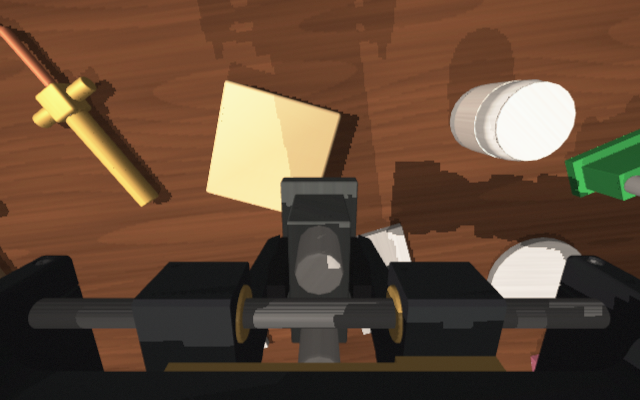

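The brick is at (664,74) from both views, size about 111 mm. I'll move over it and lower to just above.

Emit:
carry_out([
  [[17, -28, 0, 0, 0, 0, 10], [17, -27, 0, 0, 0, 0, 10], [0, 0, 20, 0, 0, 0, 10], [0, 0, 35, 0, 0, 0, 10], [0, 0, 30, 0, 0, 0, 10], [0, 0, 18, 0, 0, 0, 10], [0, 0, 6, 0, 0, 0, 10], [0, 0, 0, 0, 0, 0, 10]],
])

```text
clock: 6.2
tool_pos: [0.6642, 0.0686, 0.0883]
eef_rot: [0.998, -0.067, -0.002, 0.001]
contact_force: [-0.6, 0.5, -6.7]
opening: 0.313
```

```bash
python3 go.py 665.5 74 79 -7.7
```

```text
now 6.2 [664.15778956  68.64411969  88.33198175] yaw -7.64853350036505 tilt [-0.00479618 -0.00202508 -0.99998645] F [-0.57951306  0.50615111 -6.71678018] q [-0.18  0.96  0.01  1.54 -0.01  0.64 -1.87] open 0.3125179612563408
shift NOW axes [ 0.7 -5.5  9.3] az 0.001 shift AFTER turn [ 0.6 -5.5  9.3]
```

Emit:
carry_out([
  [[0, -5, 3, 0, 0, 0, 10], [0, 0, 2, 0, 0, 0, 10], [0, 0, 2, 0, 0, 0, 10], [0, 0, 1, 0, 0, 0, 10], [0, 0, 1, 0, 0, 0, 10], [0, 0, 0.5, 0, 0, 0, 10], [0, 0, 0, 0, 0, 0, 10]],
])

```text
clock: 6.9
tool_pos: [0.6666, 0.0752, 0.0812]
eef_rot: [0.998, -0.066, -0.0, 0.0]
contact_force: [0.2, 0.3, -7.4]
opening: 0.314
```

Emit:
carry_out([
  [[0, 0, 1, 0, 0, 0, 10], [0, 0, 0.5, 0, 0, 0, 10], [0, 0, 0, 0, 0, 0, 10]],
])

```text
clock: 7.2
tool_pos: [0.6666, 0.0753, 0.0796]
eef_rot: [0.998, -0.066, -0.0, 0.0]
contact_force: [-0.7, -0.5, -6.6]
opening: 0.316
```

Emit:
carry_out([
  [[0, 0, 0.7, 0, 0, 0, 10], [0, 0, 0, 0, 0, 0, 10]],
])

```text
clock: 7.4
tool_pos: [0.6667, 0.0753, 0.0789]
eef_rot: [0.998, -0.066, -0.0, 0.0]
contact_force: [0.1, -0.2, -8.2]
opening: 0.313
```

Emit:
carry_out([
  [[0, 0, 0.7, 0, 0, 0, 10], [0, 0, 0, 0, 0, 0, 10]],
])

```text
clock: 7.6
tool_pos: [0.6667, 0.0753, 0.0789]
eef_rot: [0.998, -0.066, 0.0, 0.0]
contact_force: [-1.2, -0.0, -1.4]
opening: 0.318
```

The weight is on the brick. Release, rise, and move over the cone.

Emit:
carry_out([
  [[0, 0, 0, 0, 0, 0, 60], [0, 0, 0, 0, 0, 0, 100], [0, 0, 0, 0, 0, 0, 100], [0, 0, 0, 0, 0, 0, 100], [0, 0, -20, 0, 0, 0, 100], [0, 0, -40, 0, 0, 0, 100], [0, 0, -40, 0, 0, 0, 100], [0, 0, -30, 0, 0, 0, 100]],
])

```text
clock: 8.4
tool_pos: [0.6675, 0.0754, 0.2111]
eef_rot: [0.998, -0.066, 0.001, -0.0]
contact_force: [-0.1, -0.3, -0.0]
opening: 0.992
```

```bash
python3 go.py 450 184 210 -12
```

```text
now 8.4 [667.53824228  75.38182726 211.05895958] yaw -7.579505198070028 tilt [ 2.97128907e-03  3.22521216e-04 -9.99995534e-01] F [-0.07858665 -0.30222038 -0.0294949 ] q [-0.19  0.8   0.01  1.47 -0.01  0.87 -1.87] open 0.9919669133597878
shift NOW axes [-230.   -79.     0.4] az 0.077 shift AFTER turn [-235.4  -61.     1.1]
```

Emit:
carry_out([
  [[-20, -7, 0, 0, 0, 0, 100], [-40, -14, -5, 0, 0, 0, 100], [-45, -15, -10, 0, 0, 0, 100], [-45, -15, -10, 0, 0, 0, 100], [-40, -14, -5, 0, 0, 0, 100], [-30, -10, 0, 0, 0, 0, 100], [-10, -4, 0, 0, 0, 0, 100], [0, 0, 0, 0, 0, 0, 100]],
])

```text
clock: 9.2
tool_pos: [0.4487, 0.1848, 0.2386]
eef_rot: [0.998, -0.065, 0.0, -0.0]
contact_force: [0.2, -0.4, 0.1]
opening: 0.998
```

```bash
python3 look.py w5; python3 meas.py w5;python3 go.py 450 184 210 -7.6
```

```text
9.25 [0.45016387 0.18392812 0.23855101] [ 9.97823914e-01 -6.59297359e-02  8.38411164e-04 -5.23046553e-05] [0.5264571  0.17456849 0.36290881] [-0.29925044  0.03805453 -0.95341545]
[319, 170] 4283.0 z 0.01 rect 445.6 186.7 104 104 12.2 circ [445.8 186.7] 73
[629, 122] 1650.5 z 0.01 rect 455.6 -182.3 102 31 11.0 circ [ 458.5 -197.3] 51
[504, 115] 6917.5 z 0.01 rect 489.6 -50.2 136 123 11.3 circ [490. -38.] 81
[37, 34] 1908.0 z 0.01 rect 638.1 468.6 26 91 13.2 circ [635.7 467.7] 46
dark [316, 169] 1552.5 z.022 rect 451.1 184.9 48 59 81.4
dark [504, 117] 1769.0 z.022 rect 484.9 -38.5 53 75 16.6
dark [56, 41] 719.5 z.022 rect 621.4 445.9 27 95 26.4
now 9.25 [450.1638688  183.92811794 238.55101332] yaw -7.560488136274565 tilt [ 1.68007028e-03 -6.17078142e-06 -9.99998589e-01] F [ 0.40387498 -0.01167117  0.70361642] q [-0.51  0.54  0.04  2.01 -0.03  0.59 -2.15] open 0.9989584656811473
shift NOW axes [-0.2 -0.  28.6] az 0.001 shift AFTER turn [-0.2 -0.  28.6]
```

View pics/w5.png

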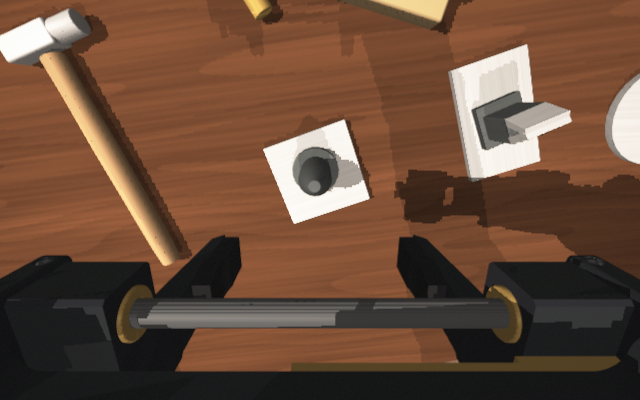

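The cone is on the square plate, with its top at (314,186) and its foot around (317,169). The plate measures 104x104 at (445.6,186.7), turned 12.2°. I'll fix the cone centre from its top.

```bash
python3 - <<'E'
from h import *
s=dict(np.load("w5.npz")); g=s["pixels"].max(2)
print("tip",cast(s,[[314,186]],.09)*1000)
roi=g[140:205,285:350]; m=(roi<110).astype(np.uint8)
c=max(cv2.findContours(m,0,1)[0],key=cv2.contourArea)[:,0]+[285,140]
print(c.min(0),c.max(0))
# foot front arc (upper image part), circle fit at z=.022
P=cast(s,c[c[:,1]<168],.022)[:,:2]*1000
A=np.c_[2*P,np.ones(len(P))]; x=np.linalg.lstsq(A,(P**2).sum(1),rcond=None)[0]; print("arc",x[:2],np.sqrt(x[2]+x[0]**2+x[1]**2),len(P))
E
```

```text
tip [[452.52699044 188.58693387  90.        ]]
[298 147] [338 195]
arc [459.75676315 184.41280892] 21.469838598982736 67
```

```bash
python3 - <<'E'
from h import *
s=dict(np.load("w5.npz"))
im=s["pixels"][135:210,275:360]; cv2.imwrite("pics/c5.png",cv2.resize(im,None,fx=7,fy=7,interpolation=0)[:,:,::-1])
print("top edge",cast(s,[[317,147]],.022)*1000)
E
```

```text
top edge [[480.35550938 182.31340551  22.        ]]
```

View pics/c5.png

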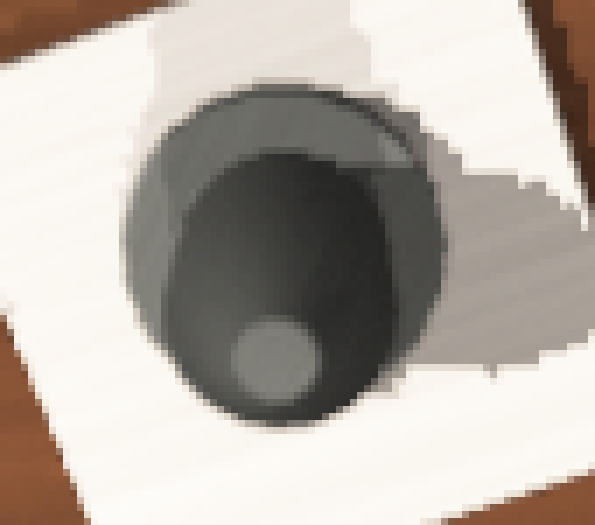

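The crop puts the foot centre and the tip centre at about (452.5,188); the two agree within 1 mm. Descend and grip.

Emit:
carry_out([
  [[2, -4.4, 20, 0, 0, 0, 100], [0, 0, 40, 0, 0, 0, 100], [0, 0, 45, 0, 0, 0, 100], [0, 0, 35, 0, 0, 0, 100], [0, 0, 25, 0, 0, 0, 100], [0, 0, 15, 0, 0, 0, 100], [0, 0, 3, 0, 0, 0, 100], [0, 0, 0, 0, 0, 0, 100]],
])

```text
clock: 10.05
tool_pos: [0.453, 0.1871, 0.0547]
eef_rot: [0.998, -0.067, 0.0, 0.0]
contact_force: [0.6, -0.6, 1.0]
opening: 0.995
```

Emit:
carry_out([
  [[0, 0, 0, 0, 0, 0, 50], [0, 0, 0, 0, 0, 0, 30], [0, 0, 0, 0, 0, 0, 20], [0, 0, 0, 0, 0, 0, 20], [0, 0, 0, 0, 0, 0, 20], [0, 0, 0, 0, 0, 0, 20], [0, 0, 0, 0, 0, 0, 20], [0, 0, 0, 0, 0, 0, 20]],
])

```text
clock: 10.85
tool_pos: [0.4517, 0.1883, 0.0554]
eef_rot: [0.998, -0.066, 0.0, -0.0]
contact_force: [-0.2, 1.0, 1.1]
opening: 0.396
```

```bash
python3 go.py 452.5 188 55 -7.6
```

```text
now 10.85 [451.73110695 188.31421373  55.36513361] yaw -7.555615606920392 tilt [ 2.79948095e-04  2.91767870e-04 -9.99999918e-01] F [-0.24593739  1.02888033  1.07378848] q [-0.49  0.89  0.01  2.11 -0.04  0.14 -2.15] open 0.3958494948661954
shift NOW axes [0.8 0.2 0.4] az 0.001 shift AFTER turn [0.8 0.2 0.4]
```

Emit:
carry_out([
  [[0, 0, 0, 0, 0, 0, 20], [0, 0, -8, 0, 0, 0, 20], [0, 0, -20, 0, 0, 0, 20], [0, 0, -35, 0, 0, 0, 20], [0, 0, -40, 0, 0, 0, 20], [0, 0, -32, 0, 0, 0, 20], [4, 20, 0, 0, 0, 0, 20], [6, 38, 0, 0, 0, 0, 20]],
])

```text
clock: 11.65
tool_pos: [0.4544, 0.1319, 0.1916]
eef_rot: [0.998, -0.063, 0.002, -0.002]
contact_force: [1.0, -1.3, -4.2]
opening: 0.396
```

Emit:
carry_out([
  [[7, 42, 0, 0, 0, 0, 20], [7, 42, 0, 0, 0, 0, 20], [7, 42, 0, 0, 0, 0, 20], [7, 42, 0, 0, 0, 0, 20], [7, 42, 0, 0, 0, 0, 20], [7, 42, 0, 0, 0, 0, 20], [6, 38, 0, 0, 0, 0, 20], [5, 30, 0, 0, 0, 0, 20]],
])

```text
clock: 12.45
tool_pos: [0.4627, -0.1979, 0.1903]
eef_rot: [0.998, -0.068, -0.001, 0.001]
contact_force: [0.4, 1.3, -3.9]
opening: 0.391
```

```bash
python3 go.py 463.5 -223.5 66 -7.6
```

```text
now 12.45 [ 462.72151428 -197.93452105  190.28446968] yaw -7.749107370707302 tilt [-1.88145457e-03 -8.75745823e-04 -9.99997847e-01] F [ 0.42738118  1.26598566 -3.94148476] q [ 0.37  0.64 -0.1   2.    0.12  0.51 -1.52] open 0.3911416368967935
shift NOW axes [  4.4  25.1 124.3] az -0.003 shift AFTER turn [  4.2  25.2 124.3]
```

Emit:
carry_out([
  [[2, 13, 20, 0, 0, 0, 20], [2, 12, 40, 0, 0, 0, 20], [0, 0, 35, 0, 0, 0, 20], [0, 0, 15, 0, 0, 0, 20], [0, 0, 6, 0, 0, 0, 20], [0, 0, 0, 0, 0, 0, 20]],
])

```text
clock: 13.05
tool_pos: [0.4643, -0.2201, 0.0739]
eef_rot: [0.998, -0.066, -0.001, -0.0]
contact_force: [-0.1, -0.1, -3.5]
opening: 0.394
```

```bash
python3 look.py w6; python3 go.py 463.5 -223.5 55.3 -7.6; python3 meas.py w6
```

```text
13.1 [ 0.46491152 -0.22027078  0.07467595] [ 9.97818299e-01 -6.60198961e-02 -6.95132324e-05  9.97822255e-05] [ 0.54237452 -0.23051226  0.19803633] [-0.30119047  0.0388161  -0.95277364]
now 13.1 [ 464.91151835 -220.27077517   74.67595302] yaw -7.5708301647550185 tilt [-1.51898375e-04 -1.89950548e-04 -9.99999970e-01] F [-0.24174766  0.18919642 -3.1317317 ] q [ 0.39  0.86 -0.05  2.03  0.16  0.25 -1.51] open 0.39451383975766363
shift NOW axes [-1.   3.4 19.4] az 0.001 shift AFTER turn [-1.   3.4 19.4]
[625, 171] 254.5 z 0.09 rect 503.2 -343.3 14 4 65.3 circ [ 501.9 -342.7] 7
[324, 191] 9071.0 z 0.01 rect 489.0 -226.5 115 63 82.4 circ [ 464.4 -223.1] 57
[41, 171] 5396.5 z 0.01 rect 529.4 -43.3 69 65 81.2 circ [521.3 -41.9] 42
dark [319, 216] 2644.0 z.022 rect 476.7 -222.2 58 27 82.4
dark [45, 215] 2726.5 z.022 rect 501.3 -44.1 61 29 82.4
dark [85, 181] 1570.5 z.022 rect 518.4 -76.3 81 18 11.2
```

View pics/w6.png

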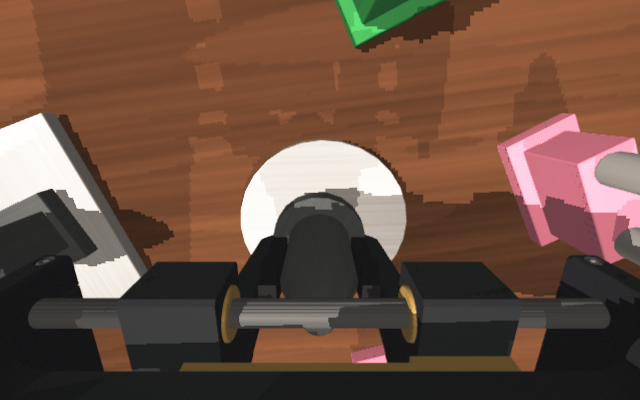

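The cone hangs upright over the round plate, 3 mm short of centre sideways. I'll correct and lower gently.

Emit:
carry_out([
  [[-1.5, 3, 5, 0, 0, 0, 20], [0, 0, 5, 0, 0, 0, 20], [0, 0, 4, 0, 0, 0, 20], [0, 0, 2, 0, 0, 0, 20], [0, 0, 1, 0, 0, 0, 20], [0, 0, 0, 0, 0, 0, 20]],
])

```text
clock: 13.7
tool_pos: [0.4631, -0.2229, 0.0572]
eef_rot: [0.998, -0.066, -0.0, -0.0]
contact_force: [0.1, -0.0, -4.0]
opening: 0.397
```

Emit:
carry_out([
  [[0, 0, 0.7, 0, 0, 0, 20], [0, 0, 0, 0, 0, 0, 20]],
])

```text
clock: 13.9
tool_pos: [0.4631, -0.223, 0.0567]
eef_rot: [0.998, -0.066, 0.0, 0.0]
contact_force: [0.0, 0.4, -3.6]
opening: 0.395
```

Emit:
carry_out([
  [[0, 0, 0.7, 0, 0, 0, 20], [0, 0, 0, 0, 0, 0, 20]],
])

```text
clock: 14.1
tool_pos: [0.4631, -0.223, 0.0559]
eef_rot: [0.998, -0.066, 0.0, 0.0]
contact_force: [-0.3, -0.1, -3.8]
opening: 0.397
```

Emit:
carry_out([
  [[0, 0, 0.7, 0, 0, 0, 20], [0, 0, 0, 0, 0, 0, 20]],
])

```text
clock: 14.3
tool_pos: [0.4631, -0.2231, 0.0554]
eef_rot: [0.998, -0.066, 0.0, 0.0]
contact_force: [-0.1, 0.4, -1.4]
opening: 0.398
```

Emit:
carry_out([
  [[0, 0, 0.5, 0, 0, 0, 20], [0, 0, 0, 0, 0, 0, 20]],
])

```text
clock: 14.5
tool_pos: [0.4631, -0.2231, 0.0554]
eef_rot: [0.998, -0.066, 0.0, 0.0]
contact_force: [-1.4, 0.6, 4.0]
opening: 0.398
```

Seated. Release and go over the hardie.

Emit:
carry_out([
  [[0, 0, 0, 0, 0, 0, 60], [0, 0, 0, 0, 0, 0, 100], [0, 0, 0, 0, 0, 0, 100], [0, 0, 0, 0, 0, 0, 100], [0, 0, -20, 0, 0, 0, 100], [0, 0, -40, 0, 0, 0, 100], [0, 0, -45, 0, 0, 0, 100], [0, 0, -45, 0, 0, 0, 100]],
])

```text
clock: 15.3
tool_pos: [0.4626, -0.2229, 0.2061]
eef_rot: [0.998, -0.066, -0.001, -0.0]
contact_force: [0.5, -0.4, -0.0]
opening: 1.001
```

Emit:
carry_out([
  [[0, -20, -20, 0, 0, 0, 100], [0, -40, -10, 0, 0, 0, 100], [0, -45, 0, 0, 0, 0, 100], [0, -45, 0, 0, 0, 0, 100], [0, -30, 0, 0, 0, 0, 100], [0, -10, 0, 0, 0, 0, 100], [0, 0, 0, 0, 0, 0, 100]],
])

```text
clock: 16.0
tool_pos: [0.4882, -0.0335, 0.2347]
eef_rot: [0.998, -0.065, -0.0, -0.0]
contact_force: [0.8, -0.4, 1.2]
opening: 0.998
```

```bash
python3 look.py w7; python3 meas.py w7
python3 - <<'E'
from h import *
s=dict(np.load("w7.npz"))
im=s["pixels"][60:260,180:480]; cv2.imwrite("pics/c7.png",cv2.resize(im,(800,533),interpolation=0)[:,:,::-1])
E
```

```text
16.05 [ 0.48790255 -0.03544625  0.23461151] [ 9.97816421e-01 -6.60462336e-02 -1.92994279e-04  4.98556484e-04] [ 0.56605615 -0.04370287  0.35893782] [-0.29965345  0.03772007 -0.95330216]
[445, 197] 139.5 z 0.09 rect 464.1 -154.8 9 19 82.1 circ [ 464.3 -155.7] 10
[150, 210] 3550.0 z 0.01 rect 458.0 189.2 79 104 12.1 circ [457.9 188.8] 64
[476, 151] 2515.0 z 0.01 rect 489.9 -224.4 114 62 88.7 circ [ 468.  -223.8] 58
[315, 174] 5284.0 z 0.01 rect 485.7 -31.2 136 84 11.3 circ [485.7 -31.7] 79
[571, 31] 321.0 z 0.09 rect 596.7 -257.1 16 16 60.7 circ [ 596.5 -257.1] 8
[156, 49] 1657.0 z 0.01 rect 649.4 110.6 77 55 67.9 circ [647.5 111.5] 45
[626, 6] 243.0 z 0.09 rect 608.3 -298.9 16 10 82.6 circ [ 611.  -299.3] 8
dark [322, 173] 1076.0 z.022 rect 487.1 -31.4 63 55 84.1
dark [487, 176] 2461.5 z.022 rect 459.8 -235.7 91 55 71.2
dark [180, 34] 2798.0 z.022 rect 656.1 90.4 63 56 82.6
```

View pics/c7.png

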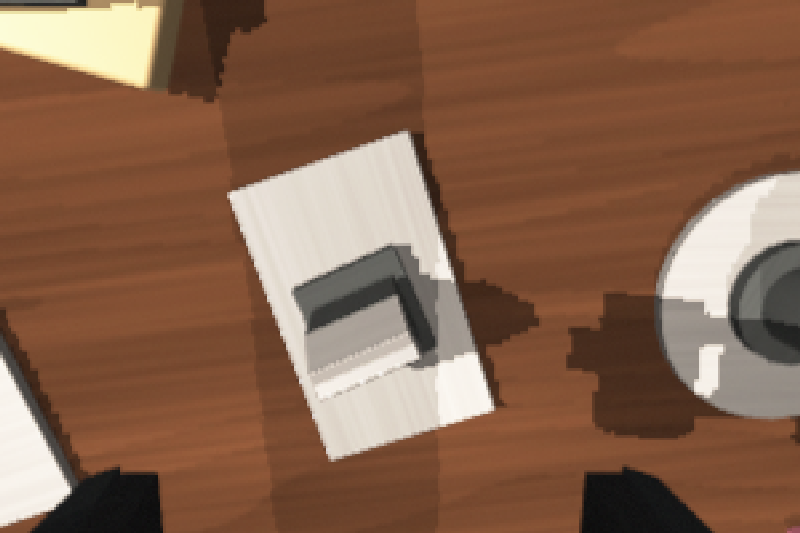

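The oblong plate is at (485.7,-31.2), 136x84, 11.3°. In the crop, the hardie's front foot corners are at about (293,288) and (393,247), its right-rear corner at (437,350), and the wedge edge runs parallel to the front edge. I'll compute its pose.

```bash
python3 - <<'E'
from h import *
s=dict(np.load("w7.npz"))
f=lambda u,v:[u/2.6667+180-.2,v/2.6667+60-.2]
A,B,C=(cast(s,[f(*p)],.022)[0,:2]*1000 for p in((294,288),(393,246),(437,351)))
for n,a,b in(("AB",A,B),("BC",B,C)): print(n,np.linalg.norm(b-a),np.degrees(np.arctan2(*(b-a)[::-1])))
print("ctr",(A+C)/2,A,B,C)
r=[cast(s,[f(*p)],.09)[0,:2]*1000 for p in((310,375),(413,336))]; print("ridge",r,np.mean(r,0),np.linalg.norm(r[0]-r[1]),np.degrees(np.arctan2(*(r[0]-r[1])[::-1])))
E
python3 go.py 486 -31 120 102
```

```text
AB 47.332250337647224 -74.31084095645616
BC 51.72978044099001 -164.20785990563215
ctr [481.78011989 -31.31782102] [500.26899543  -1.49434183] [513.06850162 -47.06313118] [463.29124435 -61.14130021]
ridge [array([480.90223989, -10.71001835]), array([490.73153608, -49.64554669])] [485.81688799 -30.17778252] 40.15707198899063 104.16831496970995
now 16.05 [487.90254837 -35.44625174 234.61150698] yaw -7.57386443526708 tilt [-4.51001278e-04 -9.69442602e-04 -9.99999428e-01] F [-0.49380124 -0.40393267 -0.31836816] q [ 0.03  0.55 -0.08  2.    0.08  0.59 -1.81] open 1.0005878767153396
shift NOW axes [ -2.4  -4.3 114.6] az 1.229 shift AFTER turn [ -4.7   0.9 114.6]
```

Hardie: ridge 40.2 mm (should be 40), centre about (484.5,-30.5), grip yaw about 105°. I'll turn the other way to stay within joint 7's range.

Emit:
carry_out([
  [[-4, -4, 0, 0, 0, -0.14, 100], [0, 0, 0, 0, 0, -0.14, 100], [0, 0, 0, 0, 0, -0.14, 100], [0, 0, 0, 0, 0, -0.14, 100], [0, 0, 0, 0, 0, -0.14, 100], [0, 0, 0, 0, 0, -0.14, 100], [0, 0, 0, 0, 0, -0.14, 100], [0, 0, 0, 0, 0, -0.14, 100]],
])

```text
clock: 16.85
tool_pos: [0.4843, -0.0334, 0.2345]
eef_rot: [0.88, 0.475, -0.001, 0.001]
contact_force: [0.3, -0.2, -0.3]
opening: 1.004
```

Emit:
carry_out([
  [[0, 0, 5, 0, 0, -0.14, 100], [0, 0, 15, 0, 0, -0.14, 100], [0, 0, 25, 0, 0, -0.14, 100], [0, 0, 30, 0, 0, -0.14, 100], [0, 0, 25, 0, 0, -0.14, 100], [0, 0, 15, 0, 0, -0.145, 100], [0, 0, 0, 0, 0, 0, 100], [0, 0, 0, 0, 0, 0, 100]],
])

```text
clock: 17.65
tool_pos: [0.4846, -0.032, 0.1197]
eef_rot: [0.611, 0.792, -0.001, 0.0]
contact_force: [0.2, 0.0, 0.1]
opening: 0.995
```

```bash
python3 look.py w8; python3 go.py 484.5 -30.5 55 105
```

```text
17.7 [ 0.4849831  -0.03158453  0.12025112] [ 6.10758144e-01  7.91817008e-01 -4.13761965e-05  5.59979514e-04] [0.46508584 0.04368411 0.24395507] [ 0.07562162 -0.293842   -0.95285794]
now 17.7 [484.9830956  -31.58452539 120.25111805] yaw 104.71128565590593 tilt [ 8.36260908e-04 -7.49548849e-04 -9.99999369e-01] F [0.32944238 0.00304977 0.95033023] q [ 0.25  0.79 -0.46  2.09  0.81  0.45 -0.59] open 0.9958286612141791
shift NOW axes [ 1.2 -0.2 65.2] az -0.005 shift AFTER turn [ 1.2 -0.2 65.3]
```

View pics/w8.png

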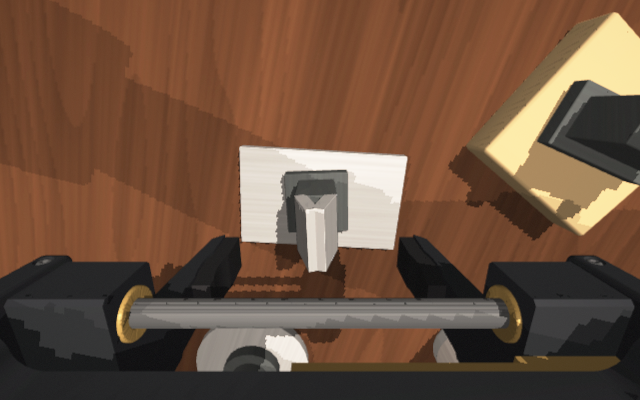

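The wedge is centred between the fingers and its foot is square to them. Descend and grip.

Emit:
carry_out([
  [[1, 0, 20, 0, 0, 0, 100], [0, 0, 25, 0, 0, 0, 100], [0, 0, 14, 0, 0, 0, 100], [0, 0, 6, 0, 0, 0, 60], [0, 0, 0, 0, 0, 0, 30], [0, 0, 0, 0, 0, 0, 15], [0, 0, 0, 0, 0, 0, 10], [0, 0, 0, 0, 0, 0, 10]],
])

```text
clock: 18.5
tool_pos: [0.4848, -0.0294, 0.0554]
eef_rot: [0.609, 0.793, 0.0, 0.0]
contact_force: [0.4, -0.9, 0.4]
opening: 0.572
```

Emit:
carry_out([
  [[0, 0, 0, 0, 0, 0, 10], [0, 0, 0, 0, 0, 0, 10], [0, 0, 0, 0, 0, 0, 10], [0, 0, 0, 0, 0, 0, 10], [0, 0, 0, 0, 0, 0, 10]],
])

```text
clock: 19.0
tool_pos: [0.4832, -0.0297, 0.0547]
eef_rot: [0.609, 0.793, -0.001, -0.0]
contact_force: [-4.0, 0.2, 5.5]
opening: 0.315
```

```bash
python3 go.py 446 187 190 102.2
```

```text
now 19.0 [483.21031559 -29.65379833  54.74954063] yaw 105.01065643810693 tilt [-0.0019921  -0.00112147 -0.99999739] F [-4.0261659   0.17045777  5.50934169] q [ 0.13  0.9  -0.27  2.11  0.97  0.26 -0.73] open 0.31467607754464627
shift NOW axes [ 218.8   19.9 -135.4] az 0.049 shift AFTER turn [ 219.6    9.4 -135.3]
```

Emit:
carry_out([
  [[0, 0, 0, 0, 0, 0, 10], [0, 0, -8, 0, 0, 0, 10], [0, 0, -20, 0, 0, 0, 10], [0, 0, -35, 0, 0, 0, 10], [0, 0, -40, 0, 0, 0, 10], [0, 0, -32, 0, 0, 0.049, 10], [20, 1, 0, 0, 0, 0, 10], [38, 2, 0, 0, 0, 0, 10]],
])

```text
clock: 19.8
tool_pos: [0.4764, 0.0253, 0.1907]
eef_rot: [0.631, 0.776, 0.0, 0.002]
contact_force: [1.0, 0.3, -4.3]
opening: 0.315
```

Emit:
carry_out([
  [[42, 2, 0, 0, 0, 0, 10], [42, 2, 0, 0, 0, 0, 10], [40, 1.5, 0, 0, 0, 0, 10], [25, 1, 0, 0, 0, 0, 10], [10, 0, 0, 0, 0, 0, 10], [0, 0, 0, 0, 0, 0, 10]],
])

```text
clock: 20.4
tool_pos: [0.4477, 0.1861, 0.1899]
eef_rot: [0.627, 0.779, 0.0, -0.0]
contact_force: [0.1, -2.0, -4.4]
opening: 0.308
```

```bash
python3 go.py 446 187 68 102.2
```

```text
now 20.4 [447.69491805 186.12821692 189.8622712 ] yaw 102.34747458512366 tilt [ 2.62597010e-04  8.99461989e-04 -9.99999561e-01] F [ 0.05080037 -1.96830442 -4.37168212] q [-0.14  0.67 -0.55  2.04  0.62  0.6  -0.91] open 0.30762126534091566
shift NOW axes [  1.1  -1.5 121.9] az 0.003 shift AFTER turn [  1.2  -1.5 121.9]
```

Emit:
carry_out([
  [[1, -1.5, 20, 0, 0, 0, 10], [0, 0, 40, 0, 0, 0, 10], [0, 0, 35, 0, 0, 0, 10], [0, 0, 15, 0, 0, 0, 10], [0, 0, 6, 0, 0, 0, 10], [0, 0, 0, 0, 0, 0, 10]],
])

```text
clock: 21.0
tool_pos: [0.4465, 0.184, 0.0733]
eef_rot: [0.629, 0.778, -0.001, 0.0]
contact_force: [-0.3, 0.7, -3.8]
opening: 0.311
```

```bash
python3 look.py w9; python3 go.py 446 187 54.8 102.2; python3 meas.py w9|head -5
```

```text
21.05 [0.44678074 0.18452497 0.07395052] [ 6.28564253e-01  7.77757549e-01 -9.74573649e-05  4.05862008e-04] [0.43045866 0.26061542 0.19743274] [ 0.06251495 -0.29768496 -0.95261511]
now 21.05 [446.78073506 184.52496544  73.95051615] yaw 102.11143418890524 tilt [ 5.08808050e-04 -6.61817103e-04 -9.99999652e-01] F [ 0.02102861  0.91242633 -4.42083175] q [-0.31  0.86 -0.28  2.11  0.86  0.28 -1.13] open 0.3131992425321163
shift NOW axes [ 2.6 -0.3 19.1] az -0.002 shift AFTER turn [ 2.6 -0.2 19.2]
[318, 183] 10741.0 z 0.01 rect 441.0 207.7 104 62 12.1 circ [441.  207.2] 60
dark [319, 219] 1852.0 z.022 rect 444.6 191.6 55 18 12.2
dark [318, 200] 383.0 z.022 rect 442.0 203.2 54 4 13.0
```

View pics/w9.png

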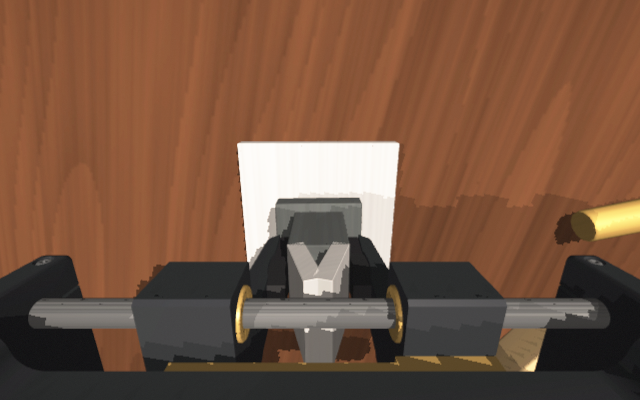

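Hardie and plate are parallel. The plate's far edge is at row 142, spanning columns 237–399; the foot's front edge is at row 199, spanning columns 276–361. I'll compute the offset.

```bash
python3 - <<'E'
from h import *
s=dict(np.load("w9.npz"))
a=np.radians(102.1); ux=np.array([np.cos(a),np.sin(a)]); uy=np.array([np.sin(a),-np.cos(a)])
P=cast(s,[[237,142.5],[399,142.5]],.010)[:,:2]*1000; F=cast(s,[[275.5,199],[361.5,199]],.0412)[:,:2]*1000
print("plate w",np.linalg.norm(P[1]-P[0]),"foot w",np.linalg.norm(F[1]-F[0]))
pc=P.mean(0)-52*ux; fc=F.mean(0)-25*ux; print(pc,fc,"tool dx,dy",(pc-fc)@ux,(pc-fc)@uy)
E
```

```text
plate w 103.38990810610616 foot w 48.59299594029644
[445.49893699 186.79698344] [446.06141329 186.16434553] tool dx,dy 0.7364882169611027 -0.4173672446580507
```

Emit:
carry_out([
  [[1, -0.4, 5, 0, 0, 0, 10], [0, 0, 5, 0, 0, 0, 10], [0, 0, 4, 0, 0, 0, 10], [0, 0, 2, 0, 0, 0, 10], [0, 0, 1, 0, 0, 0, 10], [0, 0, 0, 0, 0, 0, 10]],
])

```text
clock: 21.65
tool_pos: [0.4455, 0.1865, 0.0566]
eef_rot: [0.628, 0.778, -0.0, 0.0]
contact_force: [0.6, 0.7, -4.9]
opening: 0.316
```

Emit:
carry_out([
  [[0, 0, 0.7, 0, 0, 0, 10], [0, 0, 0, 0, 0, 0, 10]],
])

```text
clock: 21.85
tool_pos: [0.4456, 0.1864, 0.056]
eef_rot: [0.628, 0.778, 0.0, 0.0]
contact_force: [0.2, 0.8, -4.6]
opening: 0.314
```

Emit:
carry_out([
  [[0, 0, 0.7, 0, 0, 0, 10], [0, 0, 0, 0, 0, 0, 10]],
])

```text
clock: 22.05
tool_pos: [0.4456, 0.1864, 0.0553]
eef_rot: [0.628, 0.778, -0.0, 0.0]
contact_force: [-0.3, 0.6, -4.3]
opening: 0.312
```

Emit:
carry_out([
  [[0, 0, 0.6, 0, 0, 0, 10], [0, 0, 0, 0, 0, 0, 10]],
])

```text
clock: 22.25
tool_pos: [0.4456, 0.1864, 0.0548]
eef_rot: [0.628, 0.778, 0.0, 0.0]
contact_force: [0.1, -0.5, -2.4]
opening: 0.311
```

Emit:
carry_out([
  [[0, 0, 0.5, 0, 0, 0, 10], [0, 0, 0, 0, 0, 0, 10]],
])

```text
clock: 22.45
tool_pos: [0.4456, 0.1865, 0.0548]
eef_rot: [0.628, 0.778, 0.0, 0.0]
contact_force: [-0.7, -0.0, 3.5]
opening: 0.314
```

Seated. Release, rise, and turn back towards the parked fork.

Emit:
carry_out([
  [[0, 0, 0, 0, 0, 0, 60], [0, 0, 0, 0, 0, 0, 100], [0, 0, 0, 0, 0, 0, 100], [0, 0, 0, 0, 0, 0, 100], [0, 0, -20, 0, 0, 0, 100], [0, 0, -40, 0, 0, 0, 100], [0, 0, -45, 0, 0, 0, 100], [0, 0, -45, 0, 0, 0, 100]],
])

```text
clock: 23.25
tool_pos: [0.445, 0.1861, 0.2056]
eef_rot: [0.628, 0.778, -0.001, -0.0]
contact_force: [2.0, 1.2, 0.6]
opening: 0.995
```

Emit:
carry_out([
  [[0, 0, -15, 0, 0, 0.14, 100], [0, 0, 0, 0, 0, 0.14, 100], [0, 0, 0, 0, 0, 0.14, 100], [0, 0, 0, 0, 0, 0.14, 100], [0, 0, 0, 0, 0, 0.14, 100], [0, 0, 0, 0, 0, 0.14, 100], [0, 0, 0, 0, 0, 0.14, 100], [0, 0, 0, 0, 0, 0.14, 100]],
])

```text
clock: 24.05
tool_pos: [0.4454, 0.1863, 0.2191]
eef_rot: [0.946, 0.323, -0.0, 0.0]
contact_force: [0.0, -0.4, -0.4]
opening: 0.999
```

Emit:
carry_out([
  [[0, 0, 0, 0, 0, 0.14, 100], [0, 0, 0, 0, 0, 0.14, 100], [0, 0, 0, 0, 0, 0.14, 100], [0, 0, 0, 0, 0, 0.14, 100], [0, 0, 0, 0, 0, 0.14, 100], [0, 0, 0, 0, 0, 0, 100], [0, 0, 0, 0, 0, 0, 100]],
])

```text
clock: 24.75
tool_pos: [0.4454, 0.1865, 0.2191]
eef_rot: [1.0, -0.016, -0.0, 0.0]
contact_force: [0.5, 0.4, -0.8]
opening: 1.002
```

```bash
python3 look.py w10;python3 meas.py w10|head -9; python3 go.py 665.5 75.3 210 -7.6
```

```text
24.8 [0.44538498 0.18643979 0.2191492 ] [ 9.99863420e-01 -1.65265066e-02 -9.29567322e-05  8.88735967e-05] [0.52386947 0.1838856  0.34342193] [-0.3020332   0.00821355 -0.95326202]
[633, 158] 716.5 z 0.09 rect 467.4 -90.0 63 13 16.6 circ [469.3 -96.5] 32
[318, 174] 5206.5 z 0.01 rect 445.5 186.7 104 103 12.2 circ [445.5 186.9] 72
[511, 127] 8964.0 z 0.01 rect 485.8 -31.0 136 84 11.3 circ [486.  -31.1] 79
[18, 5] 398.0 z 0.09 rect 604.6 407.1 10 37 12.7 circ [600.8 406.2] 19
dark [322, 168] 865.0 z.022 rect 447.0 184.9 51 51 12.6
dark [40, 10] 608.5 z.022 rect 619.4 448.3 12 86 13.0
now 24.8 [445.38497867 186.43978578 219.14919908] yaw -1.893885333634086 tilt [-1.88825612e-04 -1.74650417e-04 -9.99999967e-01] F [-0.29457359 -0.82104991 -0.08870797] q [-0.44  0.57 -0.09  2.03  0.09  0.54 -2.19] open 0.9973640887961773
shift NOW axes [223.7 103.8   9.1] az 0.1 shift AFTER turn [232.9  81.1   9.1]
```

The hardie foot measures 51x51 at 12.6°, within about 2 mm of the square plate's centre (plate at 12.2°). The bare oblong plate is at (485.8,-31.0), 11.3°. On to the fork.

Emit:
carry_out([
  [[0, 0, 0, 0, 0, 0.1, 100], [25, 8, 0, 0, 0, 0, 100], [44, 15, 0, 0, 0, 0, 100], [44, 15, 0, 0, 0, 0, 100], [44, 15, 0, 0, 0, 0, 100], [40, 15, 0, 0, 0, 0, 100], [26, 10, 0, 0, 0, 0, 100], [10, 3, 0, 0, 0, 0, 100]],
])

```text
clock: 25.6
tool_pos: [0.6678, 0.0709, 0.2187]
eef_rot: [0.998, -0.069, 0.001, 0.001]
contact_force: [-0.5, 0.1, -0.5]
opening: 1.003
```

Emit:
carry_out([
  [[0, 0, 0, 0, 0, 0, 100], [0, 0, 0, 0, 0, 0, 100]],
])

```text
clock: 25.8
tool_pos: [0.6646, 0.0749, 0.2188]
eef_rot: [0.998, -0.067, -0.001, -0.0]
contact_force: [0.2, 0.1, 0.0]
opening: 1.002
```

```bash
python3 look.py w11; python3 - <<'E'
from h import *
s=dict(np.load("w11.npz")); hsv=cv2.cvtColor(s["pixels"],cv2.COLOR_RGB2HSV)
m=((hsv[...,1]<60)&(hsv[...,2]>120)).astype(np.uint8); m[232:]=0
for c in cv2.findContours(m,0,1)[0]:
    if cv2.contourArea(c)>50:
        P=(cast(s,c[:,0],.112)[:,:2]*1000).astype(np.float32); print(cv2.boundingRect(c),np.round(cv2.minEnclosingCircle(P)[0],1),round(cv2.minEnclosingCircle(P)[1],1))
d=((hsv[...,1]<60)&(hsv[...,2]<125)).astype(np.uint8); d[232:]=0
for c in cv2.findContours(d,0,1)[0]:
    if cv2.contourArea(c)>300: print("dark",cv2.boundingRect(c),cv2.minAreaRect((cast(s,c[:,0],.044)[:,:2]*1000).astype(np.float32)))
E
python3 go.py 665.5 75.3 79 -7.6
```

```text
25.85 [0.66429075 0.07542099 0.21895083] [ 9.97746032e-01 -6.70980926e-02 -7.92507310e-04 -2.70717243e-04] [0.7425696  0.0642401  0.34295022] [-0.30074431  0.03982113 -0.9528731 ]
(18, 221, 22, 11) [677.2 324.7] 11.4
(297, 146, 43, 86) [675.3  72.9] 40.5
(262, 118, 41, 105) [692.8  91.8] 43.5
(481, 115, 121, 74) [ 685.  -105.5] 48.8
dark (298, 145, 42, 82) ((659.0335083007812, 75.29938507080078), (42.0049934387207, 89.69758605957031), 82.47642517089844)
now 25.85 [664.29074873  75.42098608 218.95083162] yaw -7.694638771209856 tilt [-1.54511283e-03  6.46565569e-04 -9.99998597e-01] F [-0.27690668 -0.58144167 -0.64548484] q [-0.14  0.79 -0.09  1.46  0.08  0.89 -1.95] open 1.0003306378836776
shift NOW axes [  1.4   0.  139.9] az -0.002 shift AFTER turn [  1.2  -0.  140. ]
```

View pics/w11.png

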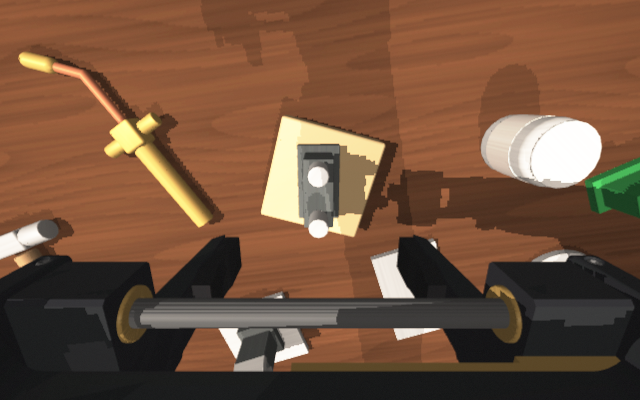

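The fork stands upright on the brick in line with the fingers, with its pin tops at (318,177) and (318,229). Descend and grip.

```bash
python3 - <<'E'
from h import *
s=dict(np.load("w11.npz"));p=cast(s,[[318,177],[318,229]],.112)*1000;print(p,p.mean(0),np.linalg.norm(p[0]-p[1]))
E
```

```text
[[686.724782    72.19800399 112.        ]
 [641.03529085  78.40715755 112.        ]] [663.88003642  75.30258077 112.        ] 46.10946963593099
```

Emit:
carry_out([
  [[1, 0, 20, 0, 0, 0, 100], [0, 0, 35, 0, 0, 0, 100], [0, 0, 35, 0, 0, 0, 100], [0, 0, 28, 0, 0, 0, 100], [0, 0, 16, 0, 0, 0, 100], [0, 0, 6, 0, 0, 0, 100], [0, 0, 0, 0, 0, 0, 100], [0, 0, 0, 0, 0, 0, 60]],
])

```text
clock: 26.65
tool_pos: [0.6674, 0.0747, 0.0807]
eef_rot: [0.998, -0.068, 0.001, -0.0]
contact_force: [0.6, -0.5, 0.9]
opening: 0.931
```

Emit:
carry_out([
  [[0, 0, 0, 0, 0, 0, 30], [0, 0, 0, 0, 0, 0, 15], [0, 0, 0, 0, 0, 0, 10], [0, 0, 0, 0, 0, 0, 10], [0, 0, 0, 0, 0, 0, 10], [0, 0, 0, 0, 0, 0, 10], [0, 0, 0, 0, 0, 0, 10], [0, 0, 0, 0, 0, 0, 10]],
])

```text
clock: 27.45
tool_pos: [0.6665, 0.0749, 0.0792]
eef_rot: [0.998, -0.068, 0.0, -0.0]
contact_force: [-0.2, 0.8, -0.5]
opening: 0.315
```

Emit:
carry_out([
  [[0, 0, 0, 0, 0, 0, 10], [0, 0, 0, 0, 0, 0, 10], [0, 0, 0, 0, 0, 0, 10]],
])

```text
clock: 27.75
tool_pos: [0.6665, 0.0749, 0.0792]
eef_rot: [0.998, -0.068, 0.0, -0.0]
contact_force: [0.8, 1.4, -1.5]
opening: 0.316
```

Emit:
carry_out([
  [[0, 0, -8, 0, 0, 0, 10], [0, 0, -20, 0, 0, 0, 10], [0, 0, -35, 0, 0, 0, 10], [0, 0, -32, 0, 0, 0, 10], [0, 0, -15, 0, 0, 0, 10], [0, 0, 0, 0, 0, 0, 10]],
])

```text
clock: 28.35
tool_pos: [0.6672, 0.074, 0.191]
eef_rot: [0.998, -0.068, 0.002, -0.0]
contact_force: [1.3, -0.0, -7.5]
opening: 0.311
```

```bash
python3 go.py 488 -30.6 190 11.3
```

```text
now 28.35 [667.2179199   73.95945234 191.01535247] yaw -7.838838576600225 tilt [ 3.21658635e-03 -1.56732779e-04 -9.99994814e-01] F [ 1.27045602 -0.00801245 -7.53515691] q [-0.14  0.83 -0.08  1.48  0.09  0.83 -1.96] open 0.3112390876667062
shift NOW axes [-163.3  128.     0.5] az -0.334 shift AFTER turn [-196.2   67.4    1. ]
```

Emit:
carry_out([
  [[0, 0, 0, 0, 0, -0.11, 10], [0, 0, 0, 0, 0, -0.11, 10], [0, 0, 0, 0, 0, -0.114, 10], [-30, 10, 0, 0, 0, 0, 10], [-42, 15, 0, 0, 0, 0, 10], [-44, 15, 0, 0, 0, 0, 10], [-40, 14, 0, 0, 0, 0, 10], [-25, 9, 0, 0, 0, 0, 10]],
])

```text
clock: 29.15
tool_pos: [0.4956, -0.0256, 0.1874]
eef_rot: [0.995, 0.098, -0.004, 0.001]
contact_force: [-0.1, -1.3, -7.7]
opening: 0.314
```

Emit:
carry_out([
  [[-15, 4, 0, 0, 0, 0, 10], [0, 0, 30, 0, 0, 0, 10], [0, 0, 40, 0, 0, 0, 10], [0, 0, 25, 0, 0, 0, 10], [0, 0, 12, 0, 0, 0, 10], [0, 0, 0, 0, 0, 0, 10], [0, 0, 0, 0, 0, 0, 10]],
])

```text
clock: 29.85
tool_pos: [0.4875, -0.0298, 0.0824]
eef_rot: [0.995, 0.099, 0.0, 0.0]
contact_force: [-0.3, -0.0, -7.1]
opening: 0.315
```

```bash
python3 look.py w12; python3 go.py 488 -30.6 57 11.3; python3 meas.py w12
```

```text
29.9 [ 0.48797201 -0.02984267  0.08291302] [9.95119932e-01 9.86701963e-02 7.12794415e-04 6.86718116e-05] [ 0.56452692 -0.01451068  0.20667646] [-0.29607425 -0.06064835 -0.95323754]
now 29.9 [487.972005   -29.84266579  82.91302197] yaw 11.325213309862287 tilt [ 1.43218358e-03  3.98975266e-06 -9.99998974e-01] F [ 0.54283094  0.34775889 -5.39462226] q [ 0.02  0.83 -0.08  2.1   0.29  0.21 -1.7 ] open 0.3128469779084317
shift NOW axes [-0.2  0.7 25.9] az 0.0 shift AFTER turn [-0.1  0.7 25.9]
[572, 228] 317.5 z 0.09 rect 536.4 -133.4 3 27 11.3 circ [ 535.5 -133.5] 14
[49, 188] 3866.0 z 0.01 rect 471.9 166.4 61 53 12.1 circ [473.  162.2] 37
[322, 174] 7841.0 z 0.01 rect 515.1 -25.4 76 84 11.3 circ [514.7 -25.4] 56
[209, 7] 771.5 z 0.09 rect 586.8 29.1 8 19 11.4 circ [590.9  29.9] 10
dark [25, 208] 2193.5 z.022 rect 460.3 169.2 34 38 11.3
dark [319, 204] 3909.5 z.022 rect 501.9 -28.0 38 51 11.4
dark [82, 187] 809.5 z.022 rect 482.3 127.1 61 7 12.0
```

View pics/w12.png

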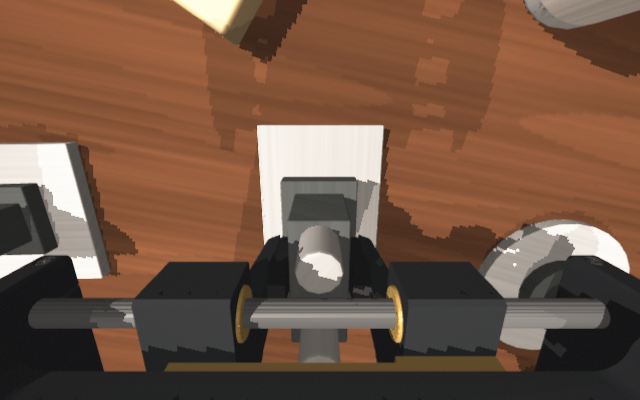

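The fork is parallel to the oblong plate. The plate's far edge is at row 125, columns 257–384; the foot's front edge is at row 178, columns 281–357. I'll compute the offset.

```bash
python3 - <<'E'
from h import *
s=dict(np.load("w12.npz"))
a=np.radians(11.3); ux=np.array([np.cos(a),np.sin(a)]); uy=np.array([np.sin(a),-np.cos(a)])
P=cast(s,[[257,125],[384,125]],.010)[:,:2]*1000; F=cast(s,[[280.5,177.5],[357.5,177.5]],.0829-.047+.012)[:,:2]*1000
print("plate w",np.linalg.norm(P[1]-P[0]),"foot w",np.linalg.norm(F[1]-F[0]))
pc=P.mean(0)-68*ux; fc=F.mean(0)-40*ux; print(pc,fc,"tool dx,dy",(pc-fc)@ux,(pc-fc)@uy)
E
```

```text
plate w 83.5249847023829 foot w 43.17258177137619
[485.69332438 -31.6985171 ] [487.26508363 -30.33408903] tool dx,dy -1.808644584670603 1.0299979984908667
```

Emit:
carry_out([
  [[-1.2, 0.9, 6, 0, 0, 0, 10], [0, 0, 8, 0, 0, 0, 10], [0, 0, 5, 0, 0, 0, 10], [0, 0, 2, 0, 0, 0, 10], [0, 0, 1, 0, 0, 0, 10], [0, 0, 0, 0, 0, 0, 10]],
])

```text
clock: 30.5
tool_pos: [0.4864, -0.0309, 0.0601]
eef_rot: [0.995, 0.099, -0.0, 0.0]
contact_force: [0.3, -0.4, -7.8]
opening: 0.311
```

Emit:
carry_out([
  [[0, 0, 0.7, 0, 0, 0, 10], [0, 0, 0, 0, 0, 0, 10]],
])

```text
clock: 30.7
tool_pos: [0.4865, -0.0309, 0.0596]
eef_rot: [0.995, 0.099, 0.0, 0.0]
contact_force: [-0.4, -0.3, -7.1]
opening: 0.314
```

Emit:
carry_out([
  [[0, 0, 0.7, 0, 0, 0, 10], [0, 0, 0, 0, 0, 0, 10]],
])

```text
clock: 30.9
tool_pos: [0.4864, -0.0309, 0.0588]
eef_rot: [0.995, 0.099, 0.0, 0.0]
contact_force: [0.0, 0.5, -6.7]
opening: 0.315
```

Emit:
carry_out([
  [[0, 0, 0.7, 0, 0, 0, 10], [0, 0, 0.5, 0, 0, 0, 10], [0, 0, 0, 0, 0, 0, 10]],
])

```text
clock: 31.2
tool_pos: [0.4864, -0.0309, 0.0575]
eef_rot: [0.995, 0.099, -0.0, 0.0]
contact_force: [-1.1, 0.6, -7.2]
opening: 0.315
```

Emit:
carry_out([
  [[0, 0, 0.6, 0, 0, 0, 10], [0, 0, 0, 0, 0, 0, 10]],
])

```text
clock: 31.4
tool_pos: [0.4864, -0.0309, 0.0572]
eef_rot: [0.995, 0.099, 0.0, 0.0]
contact_force: [-0.1, 0.5, -5.0]
opening: 0.316
```

Emit:
carry_out([
  [[0, 0, 0.4, 0, 0, 0, 10], [0, 0, 0, 0, 0, 0, 10]],
])

```text
clock: 31.6
tool_pos: [0.4864, -0.0309, 0.0571]
eef_rot: [0.995, 0.099, 0.0, 0.0]
contact_force: [-1.8, 1.3, 2.5]
opening: 0.312
```

Emit:
carry_out([
  [[0, 0, 0, 0, 0, 0, 60], [0, 0, 0, 0, 0, 0, 100], [0, 0, 0, 0, 0, 0, 100], [0, 0, 0, 0, 0, 0, 100], [0, 0, -20, 0, 0, 0, 100], [0, 0, -40, 0, 0, 0, 100], [0, 0, -45, 0, 0, 0, 100], [0, 0, -45, 0, 0, 0, 100]],
])

```text
clock: 32.4
tool_pos: [0.4859, -0.031, 0.2081]
eef_rot: [0.995, 0.099, -0.0, 0.0]
contact_force: [0.5, -0.8, -1.2]
opening: 0.994
```

Emit:
carry_out([
  [[0, 0, -40, 0, 0, 0, 100], [0, 0, -30, 0, 0, 0, 100], [0, 0, 0, 0, 0, 0, 100], [0, 0, 0, 0, 0, 0, 100]],
])

```text
clock: 32.8
tool_pos: [0.4862, -0.0311, 0.2768]
eef_rot: [0.995, 0.099, 0.0, 0.0]
contact_force: [0.6, 0.6, 0.3]
opening: 1.004
```

```bash
python3 look.py w13; python3 meas.py w13
```

```text
32.85 [ 0.48566469 -0.03111824  0.27588854] [ 9.95120240e-01  9.86669707e-02 -7.27372121e-04  8.84557312e-05] [ 0.56316032 -0.01579904  0.4011451 ] [-0.29534354 -0.06078091 -0.95345575]
[598, 226] 126.0 z 0.09 rect 496.4 -360.1 14 16 11.3 circ [ 495.8 -360.8] 9
[145, 187] 1385.0 z 0.09 rect 442.1 151.4 32 106 11.3 circ [442.1 151.5] 55
[447, 194] 2137.0 z 0.01 rect 480.7 -218.4 79 115 16.2 circ [ 464.2 -222.9] 58
[318, 160] 167.0 z 0.09 rect 507.1 -26.7 16 15 11.3 circ [507.  -26.8] 8
[152, 140] 1989.0 z 0.01 rect 469.0 191.6 56 104 11.3 circ [468.5 191.7] 58
[314, 162] 3069.5 z 0.01 rect 486.0 -31.2 135 83 11.3 circ [486.1 -31.6] 79
[552, 119] 188.0 z 0.09 rect 596.5 -257.2 16 15 63.0 circ [ 596.6 -257.1] 8
[597, 114] 189.0 z 0.09 rect 611.1 -299.7 16 16 64.1 circ [ 610.9 -299.4] 8
[456, 30] 3710.5 z 0.01 rect 680.3 -167.0 63 104 11.4 circ [ 687.2 -164.5] 54
[214, 11] 724.0 z 0.09 rect 629.4 98.2 34 27 69.1 circ [626.8  98.6] 20
dark [456, 212] 1596.0 z.022 rect 456.9 -231.9 86 55 50.4
dark [149, 162] 1451.0 z.022 rect 445.7 190.0 51 73 11.3
dark [323, 170] 2451.0 z.022 rect 483.0 -42.1 87 62 11.5
```

View pics/w13.png

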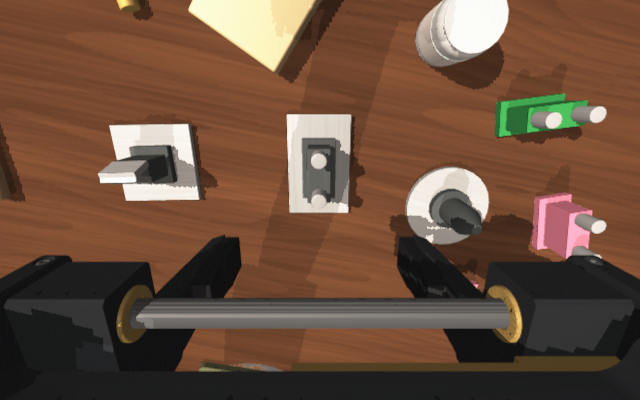

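The view shows the cone upright on the round plate (447,205), the fork on the oblong plate with pins at (318,160) and (318,199), and the hardie on the square plate at (152,162). Can, torch and hammer are untouched. The front pin puts the fork centre at about (484.4,-31.3), against a plate centre of (486,-31.2). The gripper is clear and holding nothing, so I'll hand in.

```bash
python3 -c "
from plant import ticket
print(ticket.finish_job())"
```

```text
the job is handed in; nothing more can be done
None
```

All three tools now stand upright on their own plates, and I handed the job in at about 33 s of the 96 s allowed. I moved the fork to the brick, the cone to the round plate, the hardie to the square plate, and then the fork from the brick to the oblong plate. No tool was set down on the bare bench. Each was lowered in sub-millimetre steps until the plate or brick took its weight.

| Tool | Offset from plate centre | Alignment with its plate |
|---|---|---|
| Cone | about 1 mm, from the gripper position at release | round, not needed |
| Hardie | about 2 mm, foot measured after release | foot 12.6°, plate 12.2° |
| Fork | about 1.6 mm, from its front pin after release | gripper at 11.3° on release, plate 11.3° |

- **Disagreements:** two fork readings just before setting down, from the camera and from the arm, differed by about 1.7 mm along the plate, so I split the difference. In the last picture, automatic outlines of the dark feet ran into their shadows, so I did not use them. The cone's final position was only checked by eye in that picture.
- **Bystanders:** the last wrist pictures show the can, hammer and torch undisturbed; I did not measure their positions.
- **Pictures:** I viewed 17, three over the budget of 14 and one more than the allowed overrun.

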